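# Unlock the spring jaw and slide the mould half out to its stop pins

## Robot

A 6-joint arm with a two-finger parallel gripper is mounted at the origin on a cart in front of the work surface, level with it; the furniture and walls round the work are solid. World frame = base frame: x ahead of the robot, y to its left, z up, the work surface at z = 0. Lengths are in m, angles in rad, forces in N, time in s.
With the tool pointing down it reaches from about 0.3 to 0.775 m from the base axis. Payload 14.6 kg.
Tool frame: the origin (TCP) lies midway between the tips of the shut fingers; the grasp point (between the pads) lies 19 mm behind it; x points along the fingers, y is the direction in which the jaws open and shut, and the axes are right-handed (so a half turn about x gives the same grasp; the last joint's range is limited). The gripper opens to 94 mm and grips with 3 to 60 N. Pads are 16 mm wide; open, the fingers measure 119 mm over their backs; the gripper's body (75 mm by 177 mm) begins 78 mm behind the grasp point.
Start: joints at [1.231, 0.3, 1.521, -0, 1.321, -0.067], TCP at [0.148, 0.53, 0.175] pointing down, gripper open.
Joint ranges: [-3.03, 3.03], [-0.79, 2.21], [0.23, 2.52], [-1.04, 4.18], [0, 3.07], [-2.55, 2.55]. Speed limits (rad/s): [2.22, 2.22, 2.57, 3.14, 3.14, 3.14].

## Interface

Orientations are given as a unit quaternion [w, x, y, z].
In Python, from bench import bot gives the robot as it stands.
- The arm moves only by the tool step_arm, never from a script. Its argument "moves" is a list of rows, each a list of 3 entries, a list of its own where there are three numbers: the closure, from 0 (fully open) to 1 (shut), then the shift along the tool's x, y, z in cm, then the turn about the tool's x in degrees. In form: [[claw, [tx, ty, tz], turn], ...]. A call has exactly 10 rows; each row shifts and turns the commanded pose from where the row before left it, along the tool's axes as they then stand; what a row does not reach is not made up. A row lasts 1/12 s, in which the tool goes at most 41.7 mm and 7.16 degrees, less where a joint would pass 70% of its speed; a pose out of reach is approached as far as the arm can. A call with a gripper value outside its range is refused whole. The fingers move at their own pace and stop on an object; the grip force is fixed at half the most. Time passes only in rows, so rows that do not move let the fingers close, or fill a call up. It gives the time, the measured TCP pose, the force and the opening at its end, in the units of the state.
- bot.sense(): the state, without advancing time (a new reading comes with each control period).
- bot.grab_frame(name): name is "side" or "top" or "wrist"; returns the picture (420x560x3 uint8, red, green, blue); there is no depth.
- bot.camera_info(name): a dict with "fx", "fy", "cx", "cy" (pixels), "distortion" ([k1, k2, p1, p2, k3] as OpenCV has them; the pictures are not rectified), "position" and "orientation" of the camera in the world; the wrist camera has in their place "tool_from_camera" (4x4, takes a point from camera to tool coordinates, whose origin is the TCP and whose axes are the tool frame's). Camera axes: x right, y down, z forward; pixel columns grow to the right and rows downward; lengths in m; the calibration is good to about 2 mm. A picture is of the moment at which its call begins: read the wrist's pose just before it. camera_info takes no time and is no camera call.
- bot.finish_job(): hands the job in, once; it reports no verdict.
The state is a dict: "time": time; "qpos": joint angles; "joint_velocities": joint speeds; "effort": joint torques, N m; "tcp_pos": TCP position; "tcp_rot": TCP orientation; "contact_force": force on the tool from outside, world axes, zero at the start; "torque": the same for the moment, N m; "gripper_width": finger opening in m.
Only numpy, scipy, OpenCV 4.12 (cv2) and the standard library are available. Lean on these libraries where they do the work, as an engineer would, in place of code of your own. Each camera call takes 0.05 s, during which the arm holds its last target. There are 200 camera calls.

## Task

Free the off-white aluminium mould half from the spring-jaw fixture. With the fingertips push the jaw slide's red thumb tab back against its spring until the brass-headed stop pin has snapped down, and let go, so that the slide comes back onto the pin and stays latched open; then push the mould half along the bed, out of the jaw, right up against the two dowel pins at the end of the bed, where its top plate will be fitted. Only push: do not lift or tip the mould half, and leave the top plate, the screwdriver and the green clip where they lie.

Things in the scene. Friction and masses are not known exactly. Their poses are not given: they have to be found in the camera images.
- fixture: Dark blue-grey T-shaped bench fixture, fixed. Origin on the bench top (z=0) under the bed's middle line. Its x axis is the jaw's opening direction (roughly away from the robot), its y axis runs along the bed. In its frame, mm: bed x -45 to 45, y -132 to 108, top at z 14; fixed fence on the bed's -x side, face at x -23, top z 30; tail of the base x 40 to 185, y 5 to 95. Nothing stands above z 80.
- pin_bridge (a point): Centre of the top of the grey bridge (22 x 40 mm, z 48) over the tail, at fixture x 160, y 50 mm. It carries the stop pin, whose brass head stands up to z 76.
- tab_face (a point): Centre of the front (-x) face of the red thumb tab on the jaw slide; moves with the slide. The tab is 46 mm wide (fixture y), 8 mm thick, its plate from 24 mm below to 18 mm above this point, which is 54 mm above the bench. Before it is a 60 mm long free gap over the slide's bar (top z 27), ended by the jaw (top z 31, fixture y 12 to 88), which moves with it. Push it along fixture +x.
- jaw_slide (a joint): Sprung jaw slide, m along fixture +x: 0 shut on nothing, about 0.008 clamped on the mould half (start), about 0.030 resting on the stop pin (latched, mid position), 0.042 hard on its back stop. The spring pushes it shut with 6 N at the start, 11 N at the back stop. To latch, push it past 0.032 (0.035 to 0.040 is good) and withdraw: it follows back onto the pin. Let go sooner, it shuts.
- stop_pin (a joint): Lift of the sprung stop pin, m: 0 fully down (also at the start). It rides up a ramp on the slide to about 0.0065 as the slide is pushed back and snaps down to 0 behind the ramp's shoulder once the slide is at about 0.030 or farther. Needs no touching.
- mould_half: Aluminium mould half: off-white block 45 x 100 x 30 mm, cavity in its top, 0.6 to 0.9 kg. Origin at the centre of its underside (z 14 mm, on the bed); long axis y, along the bed. Starts at fixture x 0, y 45 to 55 mm, between fence and jaw. Push its far end, 50 mm from the origin towards fixture +y, in the -y direction; its top 14 mm stand clear above fence and jaw. Slides with 3 to 8 N.
- dowel_stop (a point): Middle of the line where the mould half meets the two steel dowel stop pins (10 mm thick, 26 mm apart, 23 mm high) at the -y end of the bed, at fixture x 0, y -110.5 mm. With the mould half against them its origin is 50 mm from here towards fixture +y, about 110 mm from its start. A low rail (top z 26, face at x 27.5) guides the other side of the run-out.
- top_plate: Bystander: loose top plate of the mould, off-white, 50 x 75 x 34 mm with four guide pins up; origin at the centre of its underside. Lies in the corner between run-out and tail.
- driver: Bystander: loose screwdriver with grey and red handle, 191 mm long, 29 mm thick; origin under its middle. Lies beyond the dowel end of the bed.
- clip: Bystander: loose bright green plastic clip, 32 x 45 x 40 mm; origin at the centre of its underside. Stands beside the tail.
Things that resemble listed ones, but are neither listed nor needed, are in the scene too. What is shaped like the mould_half but brown is not meant.

How it is judged:
By the outcome, as a careful person would: the job done as asked, in the order asked, and still so for the second after the job is handed in, with the robot touching nothing.
It also fails if it takes over 45 s, if anything falls off the work surface, if the arm or the gripper's body presses on something with over 40 N, if the wrist force passes 120 N, or if a joint passes its speed limit or range.

## Working session

There is one attempt and no reset: what is moved stays moved. The work goes in short steps, Python scripts to look and compute and a tool call to move; the robot and the scene stay as the last step left them, time stands still between calls to the robot, and variables do not carry over. Pictures are saved under pics/ and viewed, about 8 in all and at most 12, crops included, and the job is handed in when it is done.

Besides the shell and the picture viewer there is one more tool, called after "Request:" as name([rows], argument=value, ...), one row to a line, values as JSON. step_arm: Moves the arm, as the interface text tells. Its arguments: {"type":"object","properties":{"moves":{"type":"array","items":{"type":"array"}}},"required":["moves"]}

```bash
mkdir -p pics
cat > h.py <<'E'
import numpy as np, cv2
from scipy.spatial.transform import Rotation as R
from bench import bot
def rot(q): return R.from_quat([q[1],q[2],q[3],q[0]]).as_matrix()
def snap(n,f):
    s=bot.sense(); im=bot.grab_frame(n); cv2.imwrite('pics/'+f,im[:,:,::-1]); return s,im
def cam(n,s=None):
    c=bot.camera_info(n); K=np.array([[c['fx'],0,c['cx']],[0,c['fy'],c['cy']],[0,0,1]]);d=np.array(c['distortion'],float)
    if n=='wrist':
        T=np.array(c['tool_from_camera']);A=rot(s['tcp_rot']);return K,d,A@T[:3,:3],A@T[:3,3]+np.array(s['tcp_pos'])
    return K,d,rot(c['orientation']),np.array(c['position'])
def ray(n,px,z,s=None):
    K,d,A,p=cam(n,s);u=cv2.undistortPoints(np.array(px,float).reshape(-1,1,2),K,d).reshape(-1,2)
    r=np.c_[u,np.ones(len(u))]@A.T; z=np.broadcast_to(z,len(u))
    return p+r*((z-p[2])/r[:,2])[:,None]
def proj(n,P,s=None):
    K,d,A,p=cam(n,s); q=(np.array(P,float).reshape(-1,3)-p)@A
    return cv2.projectPoints(q,np.zeros(3),np.zeros(3),K,d)[0].reshape(-1,2)
E
python3 - <<'E'
from h import *
for n in('top','side','wrist'): s,im=snap(n,n+'1.png'); print(n,cam(n,s)[3])
print(s)
a=cv2.imread('pics/top1.png');cv2.imwrite('pics/top1b.png',cv2.resize(a,(800,600)))
E
```

```text
top [ 0.44550631 -0.24249884  1.05272192]
side [0.55217561 0.47061693 0.64436053]
wrist [0.07295974 0.55009373 0.38310732]
{'time': 0.1, 'qpos': array([ 1.23140159e+00,  3.00431189e-01,  1.52149548e+00, -7.84414679e-06,
        1.32070138e+00, -6.65557419e-02]), 'joint_velocities': array([-5.26785458e-04, -1.02655788e-03, -7.65290121e-04,  1.98356150e-05,
        1.48133342e-03,  2.22719406e-03]), 'effort': array([-2.20247862e-04, -5.32645261e+01, -3.53285587e+01,  7.09613808e-02,
        2.35044491e-02, -3.09613677e-05]), 'tcp_pos': array([0.14810203, 0.52941656, 0.17484445]), 'tcp_rot': array([ 0.70046609,  0.09580444,  0.70060841, -0.09652263]), 'contact_force': array([-0.19526761, -0.25740077,  0.86319735]), 'torque': array([-0.00869571, -0.02894575, -0.01340998]), 'gripper_width': 0.09402284853957991}
```

View pics/top1b.png

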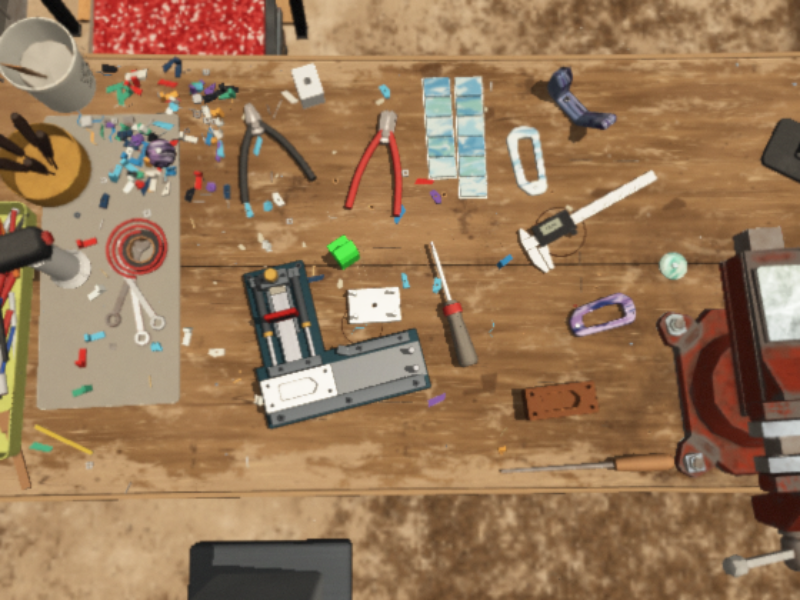

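View pics/side1.png

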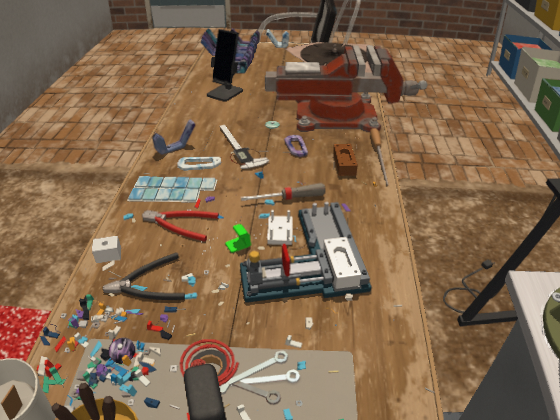

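The top view shows the fixture (800×600 scale) with its bed at (265–430, 335–425) and the mould half at (300,388). The red tab is at (280,315), the brass pin at (270,274), and the dowels at about (408,340) and (415,365). The brown block at (560,400) is a decoy. The white block at (375,305) with four pins is the top plate, and the white one at (308,85) isn't needed. Next is one enlarged crop.

Run:
```python
from h import *
im=cv2.imread('pics/top1.png')
c=im[175:305,165:310];cv2.imwrite('pics/crop1.png',cv2.resize(c,None,fx=4.5,fy=4.5,interpolation=cv2.INTER_CUBIC))
h=cv2.cvtColor(im,cv2.COLOR_BGR2HSV)
def m(lo,hi,x0,x1,y0,y1):
    k=cv2.inRange(h,lo,hi);q=np.zeros_like(k);q[y0:y1,x0:x1]=k[y0:y1,x0:x1];return q
for nm,k in dict(red=cv2.bitwise_or(m((0,150,80),(8,255,255),180,215,205,235),m((172,150,80),(180,255,255),180,215,205,235)),brass=m((12,120,90),(28,255,255),178,205,180,205),white=m((0,0,190),(180,50,255),175,240,245,295)).items():
    cs=cv2.findContours(k,0,2)[0]
    if not cs: print(nm,'none');continue
    b=max(cs,key=cv2.contourArea);print(nm,cv2.contourArea(b),cv2.minAreaRect(b),cv2.boxPoints(cv2.minAreaRect(b)).round(1).tolist())
    z=dict(red=.072,brass=.076,white=.044)[nm];print(ray('top',[cv2.minAreaRect(b)[0]],z), ray('top',cv2.boxPoints(cv2.minAreaRect(b)),z).round(4).tolist())
```

```text
red 73.5 ((196.28378295898438, 219.2027130126953), (5.425166606903076, 23.509056091308594), 80.53767395019531) [[184.1999969482422, 218.5], [207.39999389648438, 214.60000610351562], [208.3000030517578, 219.89999389648438], [185.10000610351562, 223.8000030517578]]
[[ 0.58897935 -0.10808403  0.072     ]] [[0.5906, -0.0845, 0.072], [0.598, -0.1298, 0.072], [0.5873, -0.1317, 0.072], [0.58, -0.0865, 0.072]]
brass 113.5 ((191.0, 182.5), (5.0, 26.0), 90.0) [[178.0, 180.0], [204.0, 180.0], [204.0, 185.0], [178.0, 185.0]]
[[ 0.6618884  -0.09728501  0.076     ]] [[0.6671, -0.0716, 0.076], [0.6668, -0.1228, 0.076], [0.6567, -0.1229, 0.076], [0.657, -0.0718, 0.076]]
white 1062.5 ((208.7456817626953, 271.46038818359375), (22.350051879882812, 50.783287048339844), 75.65067291259766) [[181.39999389648438, 266.8999938964844], [230.60000610351562, 254.3000030517578], [236.10000610351562, 276.0], [186.89999389648438, 288.6000061035156]]
[[ 0.48775817 -0.13042666  0.044     ]] [[0.4973, -0.0761, 0.044], [0.5214, -0.1737, 0.044], [0.4782, -0.1848, 0.044], [0.4546, -0.0878, 0.044]]
```

View pics/crop1.png

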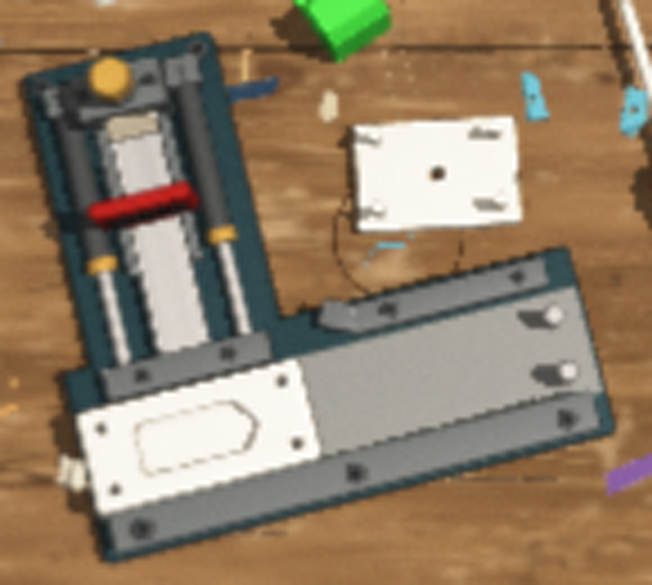

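```bash
cat > fit.py <<'E'
from h import *
from scipy.optimize import least_squares
f=lambda u,v:(165+u/4.5,175+v/4.5)
obs=[((110,77),(160,50,76)),((553,315),(13,-115.5,37)),((569,371),(-13,-115.5,37)),((568,247),(45,-132,14)),((613,430),(-45,-132,14)),((110,558),(-45,108,14)),((68,372),(45,108,14))]
px=np.array([f(*o[0]) for o in obs]);M=np.array([o[1] for o in obs])/1000
W=ray('top',px,M[:,2])
def T(p,P): 
    c,s=np.cos(p[2]),np.sin(p[2]);return np.asarray(P)@np.array([[c,s],[-s,c]])+p[:2]
r=least_squares(lambda p:(T(p,M[:,:2])-W[:,:2]).ravel(),[.48,-.18,.24],loss='soft_l1',f_scale=.002)
E
python3 - <<'E'
from fit import *
print(W.round(4)); p=r.x;print(p,np.degrees(p[2]));print(((T(p,M[:,:2])-W[:,:2])*1000).round(1))
A=np.array([[np.cos(p[2]),np.sin(p[2])],[-np.sin(p[2]),np.cos(p[2])]])
print('mould in fix',A@(np.array([.4878,-.1304])-p[:2]),'tab top centre',A@(np.array([.589,-.1081])-p[:2]))
# tab prediction side view check
for P in [(.160,.050,.076),(.013,-.1155,.037),(0.0225,.1,.044),(-.0225,.1,.044)]: print(P,proj('side',[*T(p,P[:2]),P[2]]))
np.save('fx.npy',p)
s=bot.sense();print(rot(s['tcp_rot']).round(3))
E
```

```text
[[ 0.6425 -0.0945  0.076 ]
 [ 0.5398 -0.2892  0.037 ]
 [ 0.5145 -0.296   0.037 ]
 [ 0.5734 -0.2977  0.014 ]
 [ 0.4889 -0.3169  0.014 ]
 [ 0.434  -0.0887  0.014 ]
 [ 0.5178 -0.0682  0.014 ]]
[ 0.49996274 -0.18088325  0.23965829] 13.731408453426065
[[ 1.   0.2]
 [ 0.3 -0.8]
 [ 0.3 -0.2]
 [ 1.6 -0.8]
 [-1.4 -2.9]
 [-3.4  2.1]
 [ 0.2  2.9]]
mould in fix [0.00016813 0.05192748] tab top centre [0.10376911 0.04956821]
(0.16, 0.05, 0.076) [[252.04162879 254.02416452]]
(0.013, -0.1155, 0.037) [[312.88931474 204.40497724]]
(0.0225, 0.1, 0.044) [[334.33925989 277.9774185 ]]
(-0.0225, 0.1, 0.044) [[359.00902409 274.75294526]]
[[-0.     0.269  0.963]
 [-0.001  0.963 -0.269]
 [-1.    -0.001 -0.   ]]
```

Everything agrees within 1–3 mm: the fixture is at (0.500, -0.181) with a yaw of 13.7°, and the mould half is at fixture y≈52. I'll start moving.

Request:
step_arm([
  [0.5,[-1.6,-2.0,2.0],0],
  [1,[-1.6,-2.2,2.2],0],
  [1,[-1.6,-2.2,2.2],0],
  [1,[-1.6,-2.2,2.2],0],
  [1,[-1,-2.2,2.2],0],
  [1,[0,-2.2,2.2],0],
  [1,[0,-2.2,2.2],0],
  [1,[0,-2.2,2.2],0],
  [1,[0,-2.2,2.2],0],
  [1,[0,-2.2,2.2],0],
])

```text
time: 0.98
tcp_pos: [0.2997, 0.2596, 0.2493]
tcp_rot: [0.701, 0.096, 0.701, -0.096]
contact_force: [0.4, 0.2, -0.1]
gripper_width: 0.0307
```

Request:
step_arm([
  [1,[0,-2.2,2.6],0],
  [1,[0,-2.2,2.6],0],
  [1,[0,-2.2,2.6],0],
  [1,[0,-2.2,2.6],0],
  [1,[0,-2.2,2.6],0],
  [1,[0,-2.2,2.6],0],
  [1,[0,-2.2,2.6],0],
  [1,[0,-2.2,2.6],0],
  [1,[0,-2.2,2.6],0],
  [1,[0,-2.2,2.6],0],
])

```text
time: 1.82
tcp_pos: [0.4911, -0.0226, 0.2492]
tcp_rot: [0.7, 0.096, 0.701, -0.096]
contact_force: [0.1, 0.6, 0.3]
gripper_width: 0.0005
```

Request:
step_arm([
  [1,[1,-2.2,2.6],0],
  [1,[1,-2.2,2.6],0],
  [1,[1,-2.0,2.6],0],
  [1,[1,-0.8,1.1],0],
  [1,[1,0,0],-5.9],
  [1,[1,0,0],-5.9],
  [1,[1,0,0],-5.9],
  [1,[1,0,0],-5.9],
  [1,[0,0,0],-5.7],
  [1,[0,0,0],0],
])

```text
time: 2.65
tcp_pos: [0.5565, -0.1142, 0.1686]
tcp_rot: [0.701, -0.086, 0.702, 0.086]
contact_force: [-0.4, 0.1, -0.1]
gripper_width: 0.0007
```

```bash
cat > where.py <<'E'
from h import *
p=np.load('fx.npy');c,s_=np.cos(p[2]),np.sin(p[2])
def fix(s):
    t=np.array(s['tcp_pos']);d=t[:2]-p[:2];A=rot(s['tcp_rot'])
    print('fix mm',((c*d[0]+s_*d[1])*1e3).round(1),((-s_*d[0]+c*d[1])*1e3).round(1),'z',(t[2]*1e3).round(1),'toolz yaw in fix',(np.degrees(np.arctan2(A[1,2],A[0,2])-p[2])).round(2),'F',np.round(s['contact_force'],1),'t',s['time'])
def W(x,y,z): return [p[0]+c*x-s_*y,p[1]+s_*x+c*y,z]
E
python3 - <<'E'
from where import *
s,im=snap('wrist','w2.png');fix(s);print(rot(s['tcp_rot']).round(3))
for n,P in dict(tabtopL=(.1,.073,.072),tabtopR=(.1,.027,.072),brass=(.16,.05,.076),gap=(.072,.05,.027)).items(): print(n,proj('wrist',W(*P),s).round(0))
E
```

```text
fix mm 70.7 51.4 z 168.6 toolz yaw in fix 0.21 F [-0.4  0.1 -0.1] t 2.65
[[-0.001 -0.241  0.971]
 [ 0.     0.971  0.241]
 [-1.     0.001 -0.001]]
tabtopL [[305. 231.]]
tabtopR [[261. 231.]]
brass [[283. 284.]]
gap [[283. 195.]]
```

View pics/w2.png

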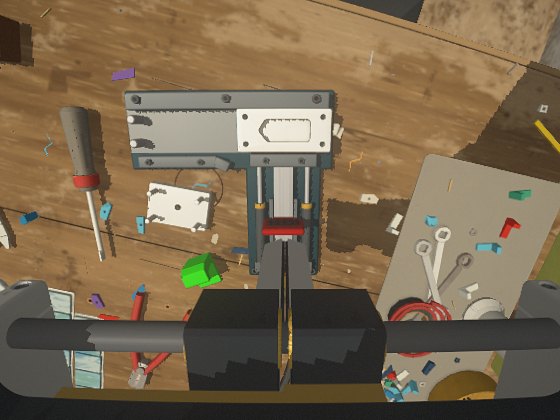

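The wrist picture shows the red tab at (283,226), the bar gap at (283,195) and the mould half at (283,130), all where predicted. Going down into the gap.

Request:
step_arm([
  [1,[3,0,0],0],
  [1,[3,0,0],0],
  [1,[2.6,0,0],0],
  [1,[2,0,0],0],
  [1,[1.4,0,0],0],
  [1,[0.6,0,0],0],
  [1,[0,0,0],0],
  [1,[0,0,0.5],0],
  [1,[0,0,0.5],0],
  [1,[0,0,0],0],
])

```text
time: 3.53
tcp_pos: [0.568, -0.1118, 0.0446]
tcp_rot: [0.703, -0.084, 0.701, 0.084]
contact_force: [0.5, -0.3, -0.5]
gripper_width: 0.0003
```

```bash
python3 -c "
from where import *
fix(bot.sense())"
```

```text
fix mm 82.5 50.9 z 44.6 toolz yaw in fix -0.08 F [ 0.5 -0.3 -0.5] t 3.5333
```

Request:
step_arm([
  [1,[0.2,0,0.4],0],
  [1,[0,0,0.3],0],
  [1,[0,0,0.3],0],
  [1,[0,0,0.3],0],
  [1,[0,0,0.3],0],
  [1,[0,0,0.3],0],
  [1,[0,0,0],0],
  [1,[0,0,0],0],
  [1,[0,0,0],0],
  [1,[0,0,0],0],
])

```text
time: 4.37
tcp_pos: [0.585, -0.1077, 0.0421]
tcp_rot: [0.702, -0.084, 0.702, 0.084]
contact_force: [-5.4, -1.6, 7.3]
gripper_width: 0.0003
```

Run:
```python
from where import *
s,im=snap('wrist','w3.png');fix(s)
h=cv2.cvtColor(im[:,:,::-1].copy(),cv2.COLOR_BGR2HSV)
print(im.shape)
cv2.imwrite('pics/w3c.png',cv2.resize(im[60:340,130:430,::-1],None,fx=2,fy=2))
```

```text
fix mm 100.0 50.9 z 42.1 toolz yaw in fix -0.07 F [-5.4 -1.6  7.3] t 4.3667
(420, 560, 3)
```

View pics/w3c.png

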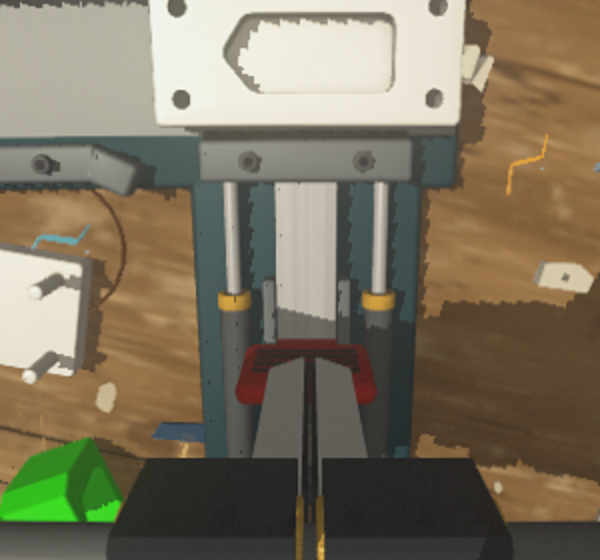

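The fingers are in front of the tab at (310,370) in the crop, with contact just made at about 5.6 N. The 7 N upward component is odd, so I'll raise 3 mm while pushing on.

Request:
step_arm([
  [1,[-0.15,0,0],0],
  [1,[-0.15,0,0],0],
  [1,[0,0,0.25],0],
  [1,[0,0,0.25],0],
  [1,[0,0,0.25],0],
  [1,[0,0,0.25],0],
  [1,[0,0,0],0],
  [1,[0,0,0],0],
  [1,[0,0,0],0],
  [1,[0,0,0],0],
])

```text
time: 5.25
tcp_pos: [0.5946, -0.105, 0.0443]
tcp_rot: [0.702, -0.084, 0.702, 0.084]
contact_force: [-0.1, 0.4, 0.3]
gripper_width: 0.0008
```

Run:
```python
from where import *
fix(bot.sense())
```

```text
fix mm 109.9 51.2 z 44.3 toolz yaw in fix -0.06 F [-0.1  0.4  0.3] t 5.25
```

Run:
```python
from where import *
s,im=snap('wrist','w4.png');a=im[60:340,180:380,::-1]
im2=bot.grab_frame('side');b=im2[210:310,225:380,::-1]
A=cv2.resize(a,(400,560));B=cv2.resize(b,(400,258));B=cv2.copyMakeBorder(B,0,302,0,0,0)
im3=bot.grab_frame('top');C=cv2.resize(im3[175:275,165:245,::-1],None,fx=3,fy=3);B[260:560,0:240]=C
cv2.imwrite('pics/w4c.png',np.hstack([A,B]));fix(bot.sense())
```

```text
fix mm 110.0 51.1 z 44.4 toolz yaw in fix -0.07 F [ 0.3 -0.   0.5] t 5.4
```

View pics/w4c.png

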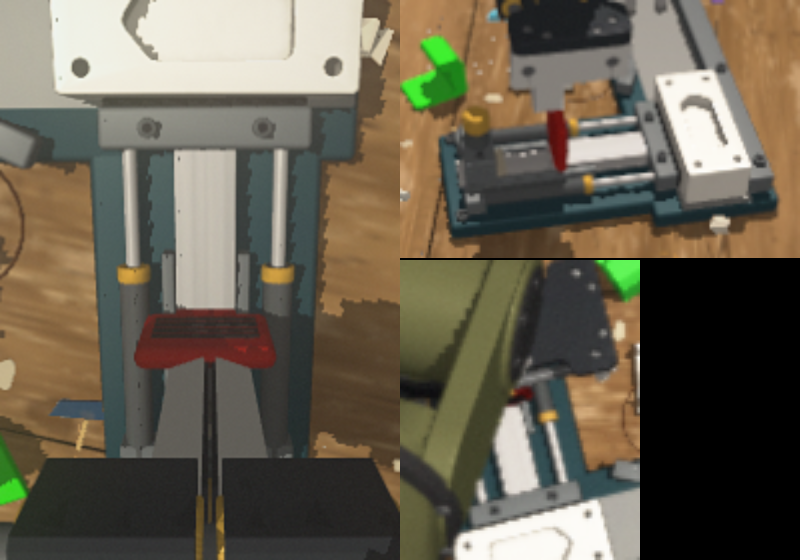

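Run:
```python
from where import *
s=bot.sense();t=np.array(s['tcp_pos']);
def wc(q): return ((q-[180,60])*2).round(0).tolist()
def sc(q): return ((q-[225,210])*2.58+[400,0]).round(0).tolist()
for dz in (0,.02,.04,.06): print('tcp+',dz,wc(proj('wrist',t+[0,0,dz],s)),sc(proj('side',t+[0,0,dz])))
for x in(.100,.104,.108,.112,.118,.122,.126):
  print(x,[wc(proj('wrist',W(x,y,z),s)) for y,z in((.073,.072),(.027,.072),(.05,.03))],[sc(proj('side',W(x,y,z))) for y,z in((.073,.072),(.073,.030))])
print('jaw front edges x?',[ (x,wc(proj('wrist',W(x,.012,.031),s))) for x in(.0225,.035,.04,.045,.05,.055,.06,.065)])
```

```text
tcp+ 0 [[210.0, 354.0]] [[543.0, 139.0]]
tcp+ 0.02 [[210.0, 375.0]] [[543.0, 119.0]]
tcp+ 0.04 [[210.0, 401.0]] [[543.0, 98.0]]
tcp+ 0.06 [[210.0, 433.0]] [[543.0, 76.0]]
0.1 [[[279.0, 355.0]], [[133.0, 355.0]], [[206.0, 316.0]]] [[[563.0, 132.0]], [[562.0, 174.0]]]
0.104 [[[279.0, 367.0]], [[133.0, 367.0]], [[206.0, 326.0]]] [[[557.0, 132.0]], [[557.0, 175.0]]]
0.108 [[[278.0, 379.0]], [[134.0, 379.0]], [[206.0, 336.0]]] [[[551.0, 133.0]], [[551.0, 175.0]]]
0.112 [[[278.0, 390.0]], [[134.0, 390.0]], [[207.0, 346.0]]] [[[545.0, 134.0]], [[545.0, 176.0]]]
0.118 [[[277.0, 407.0]], [[135.0, 407.0]], [[207.0, 360.0]]] [[[537.0, 135.0]], [[537.0, 177.0]]]
0.122 [[[277.0, 419.0]], [[135.0, 419.0]], [[207.0, 370.0]]] [[[531.0, 136.0]], [[531.0, 178.0]]]
0.126 [[[277.0, 430.0]], [[136.0, 430.0]], [[207.0, 379.0]]] [[[525.0, 136.0]], [[525.0, 179.0]]]
jaw front edges x? [(0.0225, [[96.0, 103.0]]), (0.035, [[98.0, 140.0]]), (0.04, [[99.0, 155.0]]), (0.045, [[99.0, 169.0]]), (0.05, [[100.0, 183.0]]), (0.055, [[101.0, 197.0]]), (0.06, [[101.0, 211.0]]), (0.065, [[102.0, 225.0]])]
```

Run:
```python
from where import *
s,im=snap('side','s5.png');fix(s)
a=im[195:295,235:335,::-1];a=cv2.resize(a,(600,600),interpolation=cv2.INTER_CUBIC)
for dz,cl in ((0,(255,0,0)),(.03,(0,255,0))):
    q=(proj('side',np.array(s['tcp_pos'])+[0,0,dz])[0]-[235,195])*6; cv2.circle(a,tuple(int(v) for v in q),3,cl,-1);print(q)
cv2.imwrite('pics/s5c.png',a)
```

```text
fix mm 110.0 51.1 z 44.4 toolz yaw in fix -0.07 F [ 0.3 -0.   0.5] t 5.4
[272.43049439 412.91415529]
[272.67705937 341.60610976]
```

View pics/s5c.png

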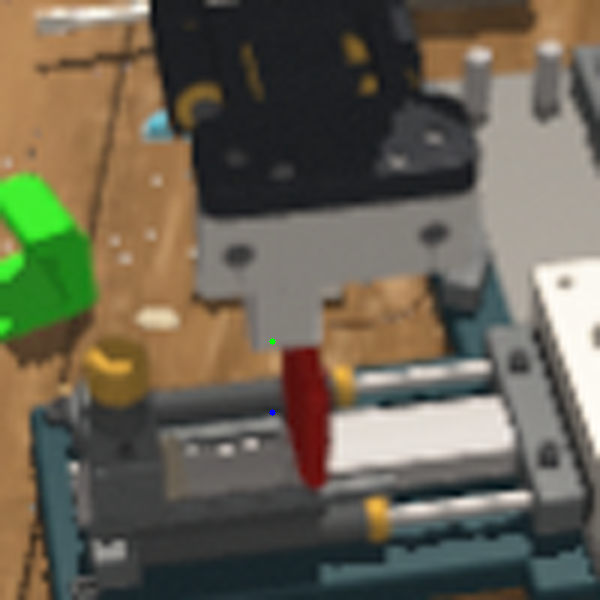

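Run:
```python
from where import *
s=bot.sense();t=np.array(s['tcp_pos']);A=rot(s['tcp_rot'])
f=lambda v:((proj('side',t+A@np.array(v))[0]-[235,195])*6+[14,11]).round(0)
for h in(.03,.055,.07,.097,.127):
  print(h,{(y,z):f((-h,y,z)).tolist() for y in(-.0885,-.025,0,.0125,.025,.0885) for z in(-.0375,-.01,.01,.0375)})
```

```text
0.03 {(-0.0885, -0.0375): [358.0, 146.0], (-0.0885, -0.01): [273.0, 155.0], (-0.0885, 0.01): [210.0, 162.0], (-0.0885, 0.0375): [124.0, 171.0], (-0.025, -0.0375): [396.0, 281.0], (-0.025, -0.01): [306.0, 291.0], (-0.025, 0.01): [240.0, 298.0], (-0.025, 0.0375): [149.0, 308.0], (0, -0.0375): [412.0, 338.0], (0, -0.01): [320.0, 349.0], (0, 0.01): [253.0, 356.0], (0, 0.0375): [160.0, 367.0], (0.0125, -0.0375): [421.0, 368.0], (0.0125, -0.01): [328.0, 379.0], (0.0125, 0.01): [259.0, 387.0], (0.0125, 0.0375): [165.0, 397.0], (0.025, -0.0375): [429.0, 398.0], (0.025, -0.01): [335.0, 409.0], (0.025, 0.01): [266.0, 417.0], (0.025, 0.0375): [171.0, 428.0], (0.0885, -0.0375): [476.0, 564.0], (0.0885, -0.01): [376.0, 576.0], (0.0885, 0.01): [303.0, 585.0], (0.0885, 0.0375): [202.0, 598.0]}
0.055 {(-0.0885, -0.0375): [359.0, 85.0], (-0.0885, -0.01): [273.0, 94.0], (-0.0885, 0.01): [209.0, 100.0], (-0.0885, 0.0375): [121.0, 109.0], (-0.025, -0.0375): [398.0, 219.0], (-0.025, -0.01): [307.0, 229.0], (-0.025, 0.01): [239.0, 236.0], (-0.025, 0.0375): [146.0, 246.0], (0, -0.0375): [415.0, 276.0], (0,
[... 2138 characters left out ...]
5, 0.01): [205.0, -88.0], (-0.0885, 0.0375): [113.0, -80.0], (-0.025, -0.0375): [406.0, 27.0], (-0.025, -0.01): [308.0, 36.0], (-0.025, 0.01): [237.0, 43.0], (-0.025, 0.0375): [139.0, 53.0], (0, -0.0375): [424.0, 82.0], (0, -0.01): [324.0, 93.0], (0, 0.01): [251.0, 100.0], (0, 0.0375): [150.0, 110.0], (0.0125, -0.0375): [433.0, 111.0], (0.0125, -0.01): [332.0, 122.0], (0.0125, 0.01): [258.0, 129.0], (0.0125, 0.0375): [156.0, 140.0], (0.025, -0.0375): [442.0, 141.0], (0.025, -0.01): [340.0, 152.0], (0.025, 0.01): [265.0, 160.0], (0.025, 0.0375): [162.0, 170.0], (0.0885, -0.0375): [495.0, 305.0], (0.0885, -0.01): [386.0, 317.0], (0.0885, 0.01): [306.0, 326.0], (0.0885, 0.0375): [195.0, 338.0]}
```

The side view shows the fingertips just above the tab at crop (285,347), not at the reported TCP (272,412). The tip, checked against the tab top at z 72 that it brushed, is about 30 mm higher than reported. The slide hasn't moved: the tab face is still at x≈99. I'll allow for the 30 mm, so I go back in front of the tab and descend lower.

Request:
step_arm([
  [1,[-1.5,0,0],0],
  [1,[0,0,-1.5],0],
  [1,[0,0,-1.5],0],
  [1,[0,0,-0.6],0],
  [1,[0,0,0],0],
  [1,[1.2,0,0],0],
  [1,[1.2,0,0],0],
  [1,[1.2,0,0],0],
  [1,[0.4,0,0],0],
  [1,[0,0,0],0],
])

```text
time: 6.28
tcp_pos: [0.5589, -0.1132, 0.0172]
tcp_rot: [0.701, -0.084, 0.703, 0.085]
contact_force: [0.9, -0.3, -0.4]
gripper_width: 0.0007
```

Run:
```python
from where import *
s,im=snap('side','s6.png');fix(s)
a=im[195:295,235:335,::-1];a=cv2.resize(a,(500,500),interpolation=cv2.INTER_CUBIC)
b=bot.grab_frame('wrist')[100:300,220:340,::-1];cv2.imwrite('pics/s6c.png',np.hstack([a,cv2.resize(b,(300,500))]))
```

```text
fix mm 73.3 51.8 z 17.2 toolz yaw in fix -0.05 F [ 0.9 -0.3 -0.4] t 6.2833
```

View pics/s6c.png

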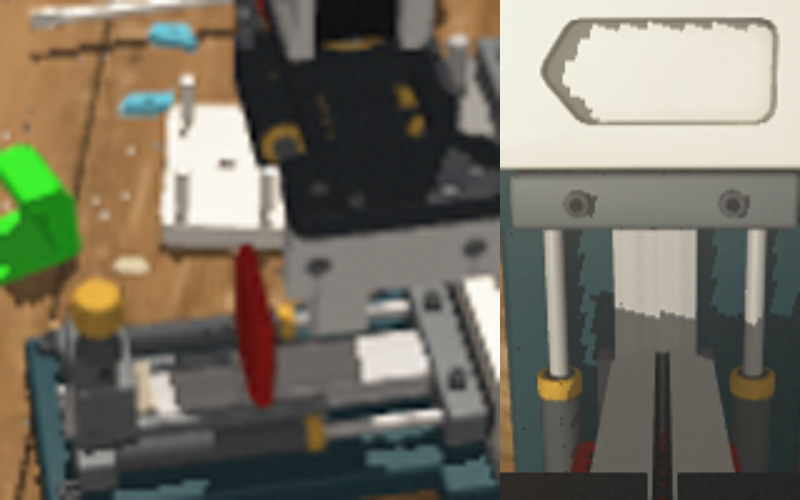

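The fingers are now in front of the tab (wrist crop: tips at (660,350), tab behind them) and clear of the bar. Pushing.

Request:
step_arm([
  [1,[0,0,1.2],0],
  [1,[0,0,0.5],0],
  [1,[0,0,0.4],0],
  [1,[0,0,0.4],0],
  [1,[0,0,0.4],0],
  [1,[0,0,0.4],0],
  [1,[0,0,0.4],0],
  [1,[0,0,0.3],0],
  [1,[0,0,0],0],
  [1,[0,0,0],0],
])

```text
time: 7.22
tcp_pos: [0.598, -0.1044, 0.0198]
tcp_rot: [0.701, -0.084, 0.703, 0.084]
contact_force: [-8.1, -2.5, 5.8]
gripper_width: 0.0002
```

```bash
cat > tab.py <<'E'
from where import *
def jaw(n='side'):
    s,im=snap('side',n+'.png');fix(s)
    h=cv2.cvtColor(im,cv2.COLOR_RGB2HSV);k=cv2.inRange(h,(0,150,50),(8,255,255))|cv2.inRange(h,(172,150,50),(180,255,255))
    q=np.zeros_like(k);q[230:290,240:310]=k[230:290,240:310];ys,xs=np.nonzero(q);print('red centroid',xs.mean().round(1),ys.mean().round(1),len(xs))
    b=cv2.inRange(h,(14,130,80),(28,255,255));q=np.zeros_like(b);q[240:275,235:262]=b[240:275,235:262];ys,xs=np.nonzero(q);print('brass',xs.mean().round(1),ys.mean().round(2),ys.min(),len(xs))
E
python3 - <<'E'
from tab import *
import h as H
for f in('s6','s5'):
    im=cv2.imread(f'pics/{f}.png');hh=cv2.cvtColor(im,cv2.COLOR_BGR2HSV)
    for lo,hi,(a,b,c,d) in (((0,150,50),(8,255,255),(230,290,240,310)),((14,130,80),(28,255,255),(240,275,235,262))):
        k=cv2.inRange(hh,lo,hi)[a:b,c:d];ys,xs=np.nonzero(k);print(f,(xs.mean()+c).round(1),(ys.mean()+a).round(2),ys.min()+a,len(xs))
jaw('s7')
E
```

```text
s6 285.4 259.72 244 179
s6 248.5 255.37 240 376
s5 285.6 262.97 253 129
s5 248.6 255.19 240 387
fix mm 113.4 51.1 z 19.8 toolz yaw in fix -0.05 F [-8.1 -2.5  5.8] t 7.2167
red centroid 272.5 265.8 113
brass 249.0 254.5 240 374
```

Request:
step_arm([
  [1,[0,0,0.3],0],
  [1,[0,0,0.3],0],
  [1,[0,0,0.1],0],
  [1,[0,0,0],0],
  [1,[0,0,0],0],
  [1,[0,0,0],0],
  [1,[0,0,0],0],
  [1,[0,0,0],0],
  [1,[0,0,0],0],
  [1,[0,0,0],0],
])

```text
time: 8.1
tcp_pos: [0.6045, -0.1028, 0.0198]
tcp_rot: [0.701, -0.084, 0.703, 0.084]
contact_force: [-10.6, -2.1, 6.5]
gripper_width: 0.0003
```

```bash
python3 -c "
from tab import *
jaw('s8')"
```

```text
fix mm 120.1 51.1 z 19.8 toolz yaw in fix -0.06 F [-10.6  -2.1   6.5] t 8.1
red centroid 268.7 266.4 105
brass 248.2 255.1 240 352
```

Request:
step_arm([
  [1,[0,0,-0.3],0],
  [1,[0,0,-0.3],0],
  [1,[0,0,-0.3],0],
  [1,[0,0,-0.3],0],
  [1,[0,0,-0.5],0],
  [1,[0,0,-0.7],0],
  [1,[0,0,0],0],
  [1,[0,0,0],0],
  [1,[0,0,0],0],
  [1,[0,0,0],0],
])

```text
time: 8.98
tcp_pos: [0.5823, -0.1081, 0.0194]
tcp_rot: [0.702, -0.084, 0.702, 0.084]
contact_force: [-0.2, 0.1, -0.1]
gripper_width: 0.0005
```

```bash
python3 -c "
from tab import *
jaw('s9')"
```

```text
fix mm 97.3 51.2 z 19.4 toolz yaw in fix -0.06 F [-0.2  0.1 -0.1] t 8.9833
red centroid 273.6 261.0 174
brass 248.9 254.68 240 368
```

The slide is latched: force is zero, and the tab stays about 12 px (roughly 22 mm) back from its start. Next I lift and go over to the mould half's far end.

Request:
step_arm([
  [1,[-3,0,0],0],
  [1,[-3,0,0],0],
  [1,[-2,0,-1],0],
  [1,[0,1.8,-2.5],0],
  [1,[0,2,-2.5],0],
  [1,[0,2,-2.5],0],
  [1,[0,2.1,-1.2],0],
  [1,[2.5,0,0],0],
  [1,[2.0,0,0],0],
  [1,[0,0,0],0],
])

```text
time: 9.87
tcp_pos: [0.4674, -0.0537, 0.0517]
tcp_rot: [0.701, -0.084, 0.704, 0.085]
contact_force: [0.9, -0.3, -0.7]
gripper_width: 0.0002
```

```bash
python3 -c "
from tab import *
jaw('s10')"
```

```text
fix mm -1.4 131.3 z 51.7 toolz yaw in fix -0.04 F [ 0.9 -0.3 -0.7] t 9.8667
red centroid 273.5 259.9 172
brass 249.0 254.55 240 365
```

Request:
step_arm([
  [1,[1.5,0,0.1],0],
  [1,[1.5,0,0],0],
  [1,[1.2,0,0],0],
  [1,[0.8,0,0],0],
  [1,[0,0,0],0],
  [1,[0,-0.5,0],0],
  [1,[0,0,0],0],
  [1,[0,0,0],0],
  [1,[0,0,0],0],
  [1,[0,0,0],0],
])

```text
time: 10.75
tcp_pos: [0.4715, -0.0589, 0.0048]
tcp_rot: [0.702, -0.084, 0.702, 0.084]
contact_force: [-0.3, 0.1, -0.1]
gripper_width: 0.0005
```

Run:
```python
from tab import *
jaw('s11')
im=cv2.imread('pics/s11.png');a=cv2.resize(im[200:320,250:390],None,fx=4,fy=4,interpolation=cv2.INTER_CUBIC)
cv2.imwrite('pics/s11c.png',a)
```

```text
fix mm 1.3 125.2 z 4.8 toolz yaw in fix -0.07 F [-0.3  0.1 -0.1] t 10.75
red centroid 273.4 259.9 171
brass 248.9 254.69 240 363
```

View pics/s11c.png

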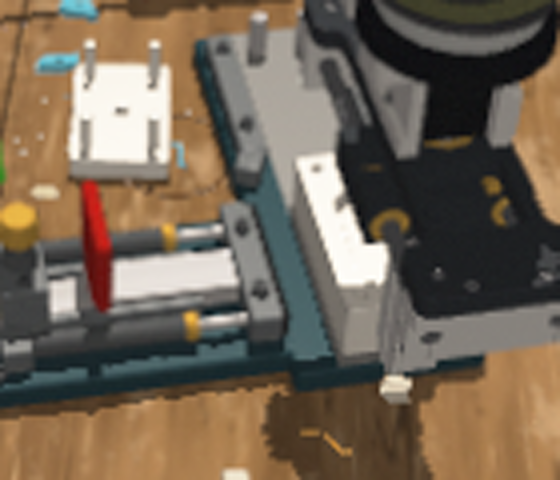

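The jaw is clear of the block (jaw at (250,270), block face at (330,260)), so it is latched open. The fingertips are low beside the block's far end. Pushing along -y.

Request:
step_arm([
  [1,[0,-0.5,-0.1],0],
  [1,[0,-0.5,0],0],
  [1,[0,-0.6,0],0],
  [1,[0,-0.6,0],0],
  [1,[0,-0.6,0],0],
  [1,[0,-0.6,0],0],
  [1,[0,-0.6,0],0],
  [1,[0,-0.6,0],0],
  [1,[0,-0.6,0],0],
  [1,[0,-0.6,0],0],
])

```text
time: 11.63
tcp_pos: [0.484, -0.1155, 0.0043]
tcp_rot: [0.702, -0.084, 0.702, 0.085]
contact_force: [-0.4, 7.3, 2.0]
gripper_width: 0.0006
```

Request:
step_arm([
  [1,[0,-0.6,0],0],
  [1,[0,-0.6,0],0],
  [1,[0,-0.6,0],0],
  [1,[0,-0.6,0],0],
  [1,[0,-0.6,0],0],
  [1,[0,-0.5,0],0],
  [1,[0,-0.5,0],0],
  [1,[0,-0.4,0],0],
  [1,[0,0,0],0],
  [1,[0,0,0],0],
])

```text
time: 12.47
tcp_pos: [0.4946, -0.1586, 0.0044]
tcp_rot: [0.702, -0.084, 0.702, 0.084]
contact_force: [1.4, 2.7, 0.9]
gripper_width: 0.0008
```

```bash
python3 -c "
from tab import *
jaw('s12')"
```

```text
fix mm 0.1 22.9 z 4.4 toolz yaw in fix -0.09 F [1.4 2.7 0.9] t 12.4667
red centroid 273.5 260.0 170
brass 248.9 254.61 240 370
```

Sliding normally at about 7 N. About 20 mm remain, so I go on gently.

Request:
step_arm([
  [1,[0,-0.4,0],0],
  [1,[0,-0.4,0],0],
  [1,[0,-0.3,0],0],
  [1,[0,-0.3,0],0],
  [1,[0,-0.2,0],0],
  [1,[0,-0.1,0],0],
  [1,[0,0,0],0],
  [1,[0,0,0],0],
  [1,[0,0,0],0],
  [1,[0,0,0],0],
])

```text
time: 13.35
tcp_pos: [0.4984, -0.1744, 0.0043]
tcp_rot: [0.702, -0.084, 0.702, 0.084]
contact_force: [1.5, 6.6, 1.3]
gripper_width: 0.0007
```

Request:
step_arm([
  [1,[0,-0.1,0],0],
  [1,[0,-0.1,0],0],
  [1,[0,0,0],0],
  [1,[0,0,0],0],
  [1,[0,0,0],0],
  [1,[0,0,0],0],
  [1,[0,0,0],0],
  [1,[0,0,0],0],
  [1,[0,0,0],0],
  [1,[0,0,0],0],
])

```text
time: 14.18
tcp_pos: [0.4989, -0.1763, 0.0043]
tcp_rot: [0.702, -0.084, 0.702, 0.085]
contact_force: [1.1, 6.7, 2.2]
gripper_width: 0.0007
```

Run:
```python
from tab import *
jaw('s13')
s,im=snap('wrist','w13.png')
for P in ((-.0225,-.1105,.044),(.0225,-.1105,.044),(.0225,-.0105,.044),(-.0225,-.0105,.044)): print(proj('wrist',W(*P),s).round(1))
cv2.imwrite('pics/w13c.png',cv2.resize(im[40:340,80:400,::-1],None,fx=1.9,fy=1.9))
```

```text
fix mm 0.0 4.7 z 4.3 toolz yaw in fix -0.06 F [1.1 6.7 2.2] t 14.1833
red centroid 273.5 259.9 171
brass 248.9 254.64 240 367
[[ 89.3 224.6]]
[[102.  292.5]]
[[260.4 293.5]]
[[258.6 224.6]]
```

View pics/w13c.png

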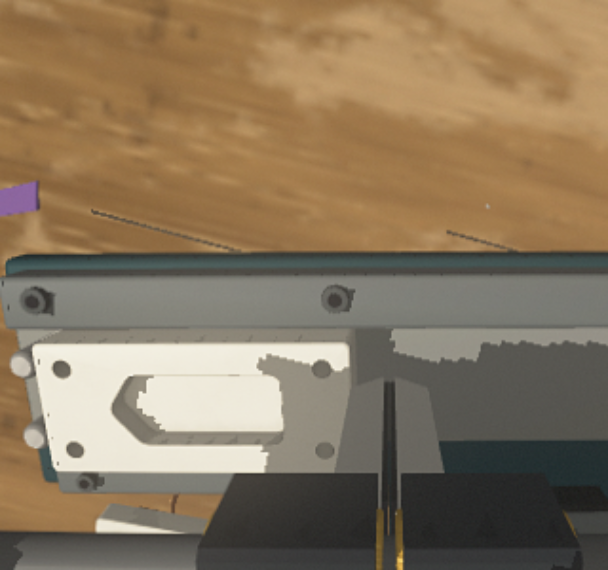

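The block's end at (38–50, 345–470) is nearly at the dowel tops (22,363) and (35,435). I'll keep pushing in small steps until the force rises.

Request:
step_arm([
  [1,[0,-0.1,0],0],
  [1,[0,0,0],0],
  [1,[0,-0.1,0],0],
  [1,[0,0,0],0],
  [1,[0,0,0],0],
  [1,[0,0,0],0],
  [1,[0,0,0],0],
  [1,[0,0,0],0],
  [1,[0,0,0],0],
  [1,[0,0,0],0],
])

```text
time: 15.12
tcp_pos: [0.4994, -0.1781, 0.0043]
tcp_rot: [0.702, -0.084, 0.702, 0.085]
contact_force: [1.1, 7.6, 2.9]
gripper_width: 0.0006
```

```bash
python3 -c "
from tab import *
fix(bot.sense())"
```

```text
fix mm 0.1 2.8 z 4.3 toolz yaw in fix -0.05 F [1.1 7.6 2.9] t 15.1167
```

Request:
step_arm([
  [1,[0,-0.1,0],0],
  [1,[0,0,0],0],
  [1,[0,-0.1,0],0],
  [1,[0,0,0],0],
  [1,[0,0,0],0],
  [1,[0,0,0],0],
  [1,[0,0,0],0],
  [1,[0,0,0],0],
  [1,[0,0,0],0],
  [1,[0,0,0],0],
])

```text
time: 15.95
tcp_pos: [0.4998, -0.18, 0.0043]
tcp_rot: [0.702, -0.084, 0.702, 0.085]
contact_force: [-0.2, 8.5, 2.4]
gripper_width: 0.0007
```

```bash
python3 -c "
from tab import *
fix(bot.sense())"
```

```text
fix mm 0.0 0.9 z 4.3 toolz yaw in fix -0.06 F [-0.2  8.5  2.4] t 15.95
```

Request:
step_arm([
  [1,[0,-0.1,0],0],
  [1,[0,0,0],0],
  [1,[0,-0.1,0],0],
  [1,[0,0,0],0],
  [1,[0,0,0],0],
  [1,[0,0,0],0],
  [1,[0,0,0],0],
  [1,[0,0,0],0],
  [1,[0,0,0],0],
  [1,[0,0,0],0],
])

```text
time: 16.78
tcp_pos: [0.4999, -0.1804, 0.0042]
tcp_rot: [0.702, -0.083, 0.703, 0.086]
contact_force: [-2.3, 19.3, 7.5]
gripper_width: 0.0006
```

Run:
```python
from tab import *
s,im=snap('wrist','w14.png');fix(s)
cv2.imwrite('pics/w14c.png',cv2.resize(im[200:320,70:280,::-1],None,fx=3.5,fy=3.5,interpolation=cv2.INTER_CUBIC))
```

```text
fix mm 0.0 0.4 z 4.2 toolz yaw in fix -0.05 F [-2.3 19.3  7.5] t 16.7833
```

View pics/w14c.png

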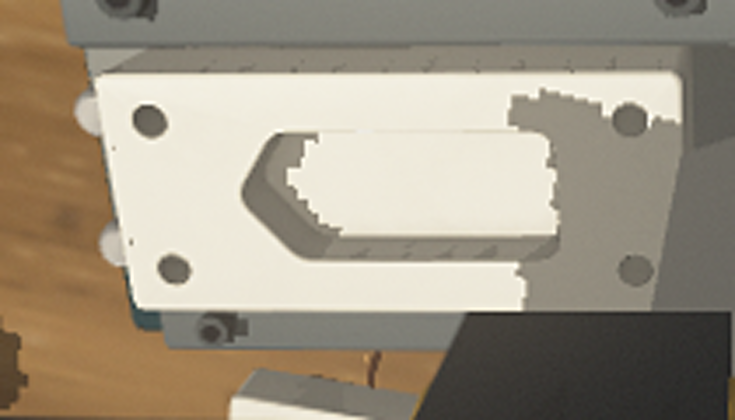

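Force jumped to 19 N with no further travel. Both dowels, at (90,112) and (113,245), touch the block's end, so it is seated. Backing off and rising.

Request:
step_arm([
  [1,[0,0.3,0],0],
  [1,[0,0.8,0],0],
  [1,[0,1.2,0],0],
  [1,[0,1.2,0],0],
  [1,[-1.5,0,0],0],
  [1,[-3,0,0],0],
  [1,[-3,1,0],0],
  [1,[-3,3,0],0],
  [1,[-2,3,-1],0],
  [1,[0,3,-2],0],
])

```text
time: 17.67
tcp_pos: [0.4408, -0.0576, 0.1323]
tcp_rot: [0.704, -0.085, 0.7, 0.084]
contact_force: [0.1, 0.6, -0.7]
gripper_width: 0.0004
```

Request:
step_arm([
  [1,[0,3.5,-1],0],
  [1,[0,3.5,-1],0],
  [1,[0,3.5,0],0],
  [1,[0,3,0],0],
  [1,[0,1.5,0],0],
  [1,[0,0,0],0],
  [1,[0,0,0],0],
  [1,[0,0,0],0],
  [1,[0,0,0],0],
  [1,[0,0,0],0],
])

```text
time: 18.5
tcp_pos: [0.3847, 0.0814, 0.1287]
tcp_rot: [0.702, -0.084, 0.702, 0.084]
contact_force: [0.3, -0.9, -0.4]
gripper_width: 0.0004
```

Run:
```python
from tab import *
jaw('s15');s,im=snap('top','t15.png')
bgr=im[:,:,::-1];h=cv2.cvtColor(im,cv2.COLOR_RGB2HSV)
k=cv2.inRange(h,(0,0,190),(180,50,255));q=np.zeros_like(k);q[225:290,220:298]=k[225:290,220:298]
b=max(cv2.findContours(q,0,2)[0],key=cv2.contourArea);r=cv2.minAreaRect(b);w=ray('top',[r[0]],.044)[0];d=w[:2]-p[:2]
print('mould fix',c*d[0]+s_*d[1],-s_*d[0]+c*d[1],r)
print('mean |diff| plate/driver/clip',[cv2.absdiff(im,cv2.imread('pics/top1.png')[:,:,::-1].copy())[a:b_,e:f].mean().round(2) for a,b_,e,f in((195,232,240,285),(165,260,295,340),(160,192,225,255))])
cv2.imwrite('pics/t15c.png',cv2.resize(bgr[160:305,160:345],None,fx=4,fy=4,interpolation=cv2.INTER_CUBIC))
```

```text
fix mm -49.7 282.1 z 128.7 toolz yaw in fix -0.14 F [ 0.3 -0.9 -0.4] t 18.5
red centroid 273.5 259.9 172
brass 248.9 254.48 240 375
mould fix 0.00026475651079796957 -0.06334628554581649 ((264.88897705078125, 257.0669250488281), (22.179920196533203, 53.20199966430664), 75.61860656738281)
mean |diff| plate/driver/clip [np.float64(1.03), np.float64(1.44), np.float64(1.39)]
```

View pics/t15c.png

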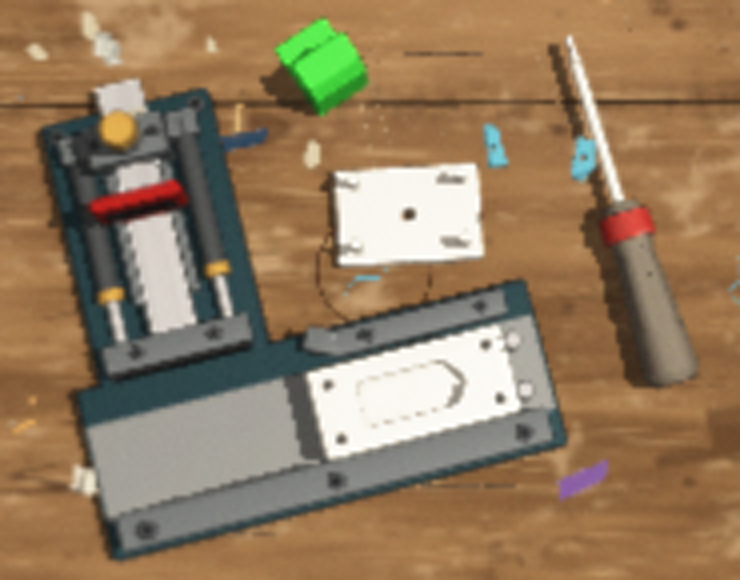

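The block stands against both dowels at (515,340) and (527,390). The slide is latched open, with the tab at (138,202) and the jaw clear of the bed. The plate, driver and clip are unmoved. Handing in.

```bash
python3 -c "
from bench import bot
print(bot.finish_job())"
```

```text
the job is handed in; nothing more can be done
None
```

The jaw slide is latched open and the mould half is against both dowel pins. I handed the job in at about 18.6 s with the arm clear.

- **Latch:** I pushed the tab back to about 0.037 m at roughly 11 N, then withdrew. The slide followed back and stayed about 22 mm open, unchanged in every later picture. I did not see the pin's lift directly; the slide holding with no force on it is the evidence.
- **Mould half:** It slid at about 7 N. At the end the force rose to about 20 N with no more travel, and the last top view shows the block touching both dowels. My colour mask puts its origin at fixture y -63 mm instead of -60.5, but the mask probably includes the bright dowel tops.
- **Bystanders:** The top plate, screwdriver and clip show no change between the first and last top pictures.
- **What disagreed:** The fingertips are about 30 mm higher than the reported TCP. My first push therefore passed over the top of the tab, brushing it at about 9 N without moving the slide. I corrected for the offset after a side view.

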